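Ease a notebook off the gluing cradle and lay it on the drying stand

ROBOT

A 7-joint arm with a two-finger parallel gripper is mounted at the origin on the work surface. World frame = base frame: x ahead of the robot, y to its left, z up, the work surface at z = 0. Lengths are in m, angles in rad, forces in N, time in s.
With the tool pointing down it reaches from about 0.4 to 0.85 m from the base axis. Payload 4.5 kg.
Tool frame: the origin (TCP) lies between the finger pads; the fingertips stand 11 mm ahead of it and the grasp point (between the pads) lies 8 mm behind it (r.tip_reach is the distance from the TCP to the fingertips, in m); x points along the fingers, y is the direction in which the jaws open and shut, and the axes are right-handed (so a half turn about x gives the same grasp; the last joint's range is limited). The gripper opens to 88 mm and grips with 3 to 60 N. Pads are 18 mm wide; open, the fingers measure 123 mm over their backs; the gripper's body (75 mm by 187 mm) begins 45 mm behind the grasp point.
Start: joints at [1.311, 0.689, -0.195, 1.565, 0.157, 0.902, -0.215], TCP at [0.181, -0.598, 0.25] pointing down, gripper open.
Joint ranges: [-3.01, 3.01], [-0.46, 2.08], [-1.47, 1.51], [0.13, 2.56], [-1, 4.14], [0.04, 2.09], [-2.66, 2.66]. Speed limits (rad/s): [2.57, 2.57, 3.14, 3.14, 3.14, 3.14, 3.14].

INTERFACE

Orientations are given as a unit quaternion [x, y, z, w].
In Python, from plant import r gives the robot as it stands.
- The arm moves only by the tool drive_tool, never from a script. Its argument "deltas" is a list of rows, each a list of 3 entries, a list of its own where there are three numbers: the turn, a rotation vector about the tool's x, y, z in degrees, then the shift along the tool's x, y, z in cm, then the finger opening in cm, from 0 to 8.81. A call has 1 to 12 rows; each row shifts and turns the commanded pose from where the row before left it, along the tool's axes as they then stand; what a row does not reach is not made up. A row lasts 1/12 s, in which the tool goes at most 41.7 mm and 7.16 degrees, less where a joint would pass 70% of its speed; a pose out of reach is approached as far as the arm can. A call is refused whole if a number of a shift passes 4.17 or a number of a turn 7.16, either way. A call with a gripper value outside its range is refused whole. The fingers move at their own pace and stop on an object; "force" is the grip in N (left out, the last holds). Time passes only in rows, so rows that do not move let the fingers close. It gives the time, the measured TCP pose, the force and the opening at its end, in the units of the state.
- r.get_state(): the state, without advancing time (a new reading comes with each control period).
- r.snapshot(name): name is "scene" or "top" or "wrist"; returns a dict with "color" (480x640x3 uint8, red, green, blue), "fov_y" (degrees; the focal length in pixels is half the picture's height over the tangent of half this angle, whatever the lens; pixels are square), "cx", "cy" (the principal point, pixels), "extrinsics" (4x4, takes a point from world to camera coordinates); the wrist camera has in their place "tool_from_camera" (4x4, takes a point from camera to tool coordinates, whose origin is the TCP and whose axes are the tool frame's). Camera axes: x right, y up, looking along -z (the intrinsics and any distortion apply to the point x, -y, -z); pixel columns grow to the right and rows downward; lengths in m; the calibration is good to about 2 mm. The wrist camera is an equidistant fisheye: a pixel r from the principal point sees the ray r / f radians off the axis. A picture is of the moment at which its call begins: read the wrist's pose just before it. There is no depth.
- r.finish_job(): hands the job in, once; it reports no verdict.
The state is a dict: "clock": time; "q": joint angles; "qd": joint speeds; "joint_torque": joint torques, N m; "tool_pos": TCP position; "eef_rot": TCP orientation; "contact_force": force on the tool from outside, world axes, zero at the start; "moment": the same for the moment, N m; "opening": opening from 0.0 (shut) to 1.0 (fully open).
Only numpy, scipy, OpenCV 4.12 (cv2) and the standard library are available. Lean on these libraries where they do the work, as an engineer would, in place of code of your own. Each camera call takes 0.05 s, during which the arm holds its last target. There are 200 camera calls.

TASK

The slim notebook lies sunk in the channel of the wooden cradle, where its sides cannot be gripped. Press on its cover and gently slide it out over the cradle's open end until enough overhangs to pinch its two long sides, then lift it and lay it flat, lengthwise and centred on the bar of the narrow drying stand, and let go. Touch down slowly and press only lightly, so that the cover is not dented against the cradle; do not let it drop on the table, and leave the jar, spool and booklets where they are.

Things in the scene. Friction and masses are not known exactly. Their poses are not given: they have to be found in the camera images.
- notebook: Slim rigid notebook with kraft-card covers, 140 mm long (its x) x 60 mm wide (y) x 10 mm thick (z), about 60 g; origin at the centre of its underside. It starts along the cradle's channel, its front end (-x) a few mm inside the open end. A downward press of 8 to 12 N with the fingertips drags it along. Its cover dents above 30 N of force on the cradle, and it is stiff: touch down at 6 mm/s or slower.
- notebook_front (a point): Middle of the notebook's front end, on the underside (70 mm from its origin along its -x); this end comes out first. With more than about 65 mm of the notebook overhanging the cradle it tips off
- cradle: Fixed plywood block 160 mm long (its x) x 104 mm wide (y) x 60 mm high. 10 mm high strips, 18 mm wide along both long sides and 14 mm at the back (+x), leave a smooth waxed channel 68 mm wide and 10 mm deep, open at the front (-x, towards the robot). The strips' tops and the notebook's cover are level, 70 mm above the table. Origin at the centre of its underside
- cradle_edge (a point): Middle of the channel floor's open front edge, 60 mm above the table, 80 mm from the cradle's origin along its -x; its axes are the cradle's: +x points into the channel
- stand: Fixed wooden drying stand: a flat bar 130 mm long (its x) x 36 mm wide (y) whose flat top is 70 mm above the table, on a 22 mm wide stem on a foot 130 x 90 x 12 mm; origin at the centre of its underside. The bar is narrower than the notebook, so fingers can straddle it
- stand_top (a point): Centre of the top of the stand's bar, 70 mm above the table; axes are the stand's, x along the bar
- glue_jar: Closed glue jar, 56 mm across, 75 mm high, standing loose; origin at the centre of its underside; bystander
- thread_spool: Grey spool of thread, 48 mm across, 70 mm high, standing loose; origin at the centre of its underside; bystander
- booklets: Loose pile of three kraft booklets, 140 x 100 x 30 mm; origin at the centre of its underside; bystander
Things that resemble listed ones, but are neither listed nor needed, are in the scene too. Leave any red look-alike of the stand alone.

How it is judged:
By the outcome, as a careful person would: the job done as asked, in the order asked, and still so for the second after the job is handed in, with the robot touching nothing.
It also fails if it takes over 61 s, if anything falls off the work surface, if the arm or the gripper's body presses on something with over 40 N, if the wrist force passes 120 N, or if a joint passes its speed limit or range.

## Working session

There is one attempt and no reset: what is moved stays moved. The work goes in short steps, Python scripts to look and compute and a tool call to move; the robot and the scene stay as the last step left them, time stands still between calls to the robot, and variables do not carry over. Pictures are saved under pics/ and viewed, about 8 in all and at most 12, crops included, and the job is handed in when it is done.

Besides the shell and the picture viewer there is one more tool, called by a JSON object that holds its "name" and its "arguments". drive_tool: Moves the arm, as the interface text tells. Its arguments: {"type":"object","properties":{"deltas":{"type":"array","items":{"type":"array"}},"force":{"type":"number"}},"required":["deltas"]}

```bash
ls; mkdir -p pics; python3 - <<'E'
from plant import r
import cv2, numpy as np
s=r.get_state(); print({k:np.round(v,4).tolist() for k,v in s.items()}, r.tip_reach)
ims=[]
for n in("scene","top"):
    d=r.snapshot(n); print(n,d["fov_y"],d["cx"],d["cy"],np.round(d["extrinsics"],4).tolist(), d.keys())
    cv2.imwrite(f"pics/{n}0.png",d["color"][:,:,::-1]); 
d=r.snapshot("wrist");print(d["fov_y"],d["cx"],d["cy"],np.round(d["tool_from_camera"],4).tolist())
E
```

```text
pics
{'clock': 0.0, 'q': [1.3108, 0.69, -0.1945, 1.5663, 0.1573, 0.9025, -0.2151], 'qd': [0.0001, 0.0005, 0.0016, 0.0019, 0.0004, 0.0009, 0.0018], 'joint_torque': [0.0001, -52.7561, -1.2673, -15.3427, -0.0528, 0.0066, 0.0002], 'tool_pos': [0.1808, -0.5977, 0.2489], 'eef_rot': [-0.6993, -0.1042, 0.6996, -0.1029], 'contact_force': [0.1598, 0.3632, -0.4014], 'moment': [-0.011, 0.0199, 0.0366], 'opening': 0.9996} 0.011
scene 50.82931730245289 319.71057272266256 235.23572625894428 [[-0.781, 0.6244, -0.0148, 0.4917], [-0.4992, -0.6099, 0.6155, 0.258], [0.3753, 0.4881, 0.788, -1.5018], [0.0, 0.0, 0.0, 1.0]] dict_keys(['color', 'fov_y', 'cx', 'cy', 'extrinsics'])
top 44.260191836892005 332.65640558694173 235.73716467303643 [[0.004, -1.0, -0.0003, 0.0025], [0.9962, 0.004, 0.0865, -0.6354], [-0.0865, -0.0007, 0.9962, -1.5048], [0.0, 0.0, 0.0, 1.0]] dict_keys(['color', 'fov_y', 'cx', 'cy', 'extrinsics'])
65.70646984690485 314.23566175732617 239.0967500892134 [[0.0002, 0.276, -0.9612, -0.1346], [1.0, -0.0003, 0.0001, 0.0005], [-0.0003, -0.9612, -0.276, -0.0707], [0.0, 0.0, 0.0, 1.0]]
```

View pics/top0.png

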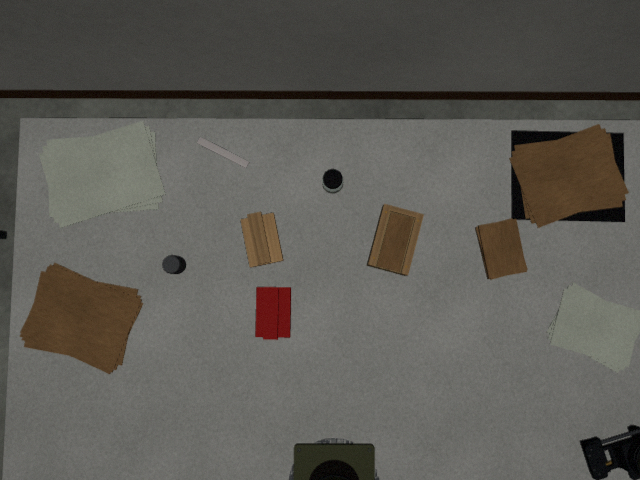

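View pics/scene0.png

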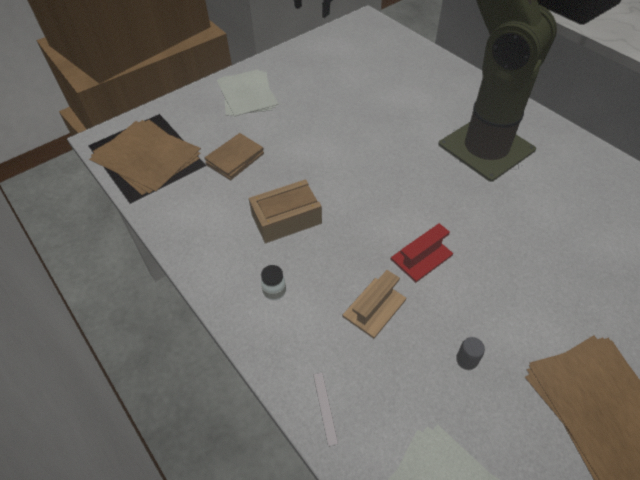

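The top view shows the cradle with the notebook at (395,240) and the wooden stand at (262,239). The jar is at (333,180), the spool at (174,264) and the booklets at (500,248).

Possible mix-ups:
- **Notebook:** the dark panel in the cradle (397,240), the booklets (500,248), or the kraft piles (80,320) and (570,175). I choose the panel in the cradle.
- **Stand:** the wooden one (262,239) or the red one (273,313). I choose the wooden one.

Next is one close crop to check both choices.

```bash
cat > h.py <<'E'
from plant import r
import cv2, numpy as np
from scipy.spatial.transform import Rotation as R
def f(d): return d["color"].shape[0]/2/np.tan(np.radians(d["fov_y"]/2))
def ray(d,uv):
    M=d["extrinsics"]; uv=np.atleast_2d(uv).astype(float)
    c=np.c_[(uv[:,0]-d["cx"])/f(d),-(uv[:,1]-d["cy"])/f(d),-np.ones(len(uv))]
    return -M[:3,:3].T@M[:3,3], c@M[:3,:3]
def onplane(d,uv,z):
    o,v=ray(d,uv); return o+v*((z-o[2])/v[:,2])[:,None]
def wrist_plane(d,s,uv,z):
    T=d["tool_from_camera"]; uv=np.atleast_2d(uv).astype(float)
    x=uv[:,0]-d["cx"]; y=-(uv[:,1]-d["cy"]); rr=np.hypot(x,y); th=rr/f(d)
    c=np.c_[np.sin(th)*x/rr,np.sin(th)*y/rr,-np.cos(th)]
    Rw=R.from_quat(s["eef_rot"]).as_matrix()
    o=np.array(s["tool_pos"])+Rw@T[:3,3]; v=c@T[:3,:3].T@Rw.T
    return o+v*((z-o[2])/v[:,2])[:,None]
E
python3 - <<'E'
from h import *
d=r.snapshot("top"); c=d["color"][:,:,::-1]
a=cv2.resize(c[195:285,230:290],None,fx=6.5,fy=6.5,interpolation=3);b=cv2.resize(c[195:285,360:430-10],None,fx=6.5,fy=6.5,interpolation=3)
cv2.imwrite("pics/crop1.png",np.clip(np.hstack([a,b]).astype(float)*1.5,0,255))
hsv=cv2.cvtColor(d["color"],cv2.COLOR_RGB2HSV); m=((hsv[:,:,1]>60)&(hsv[:,:,0]<25)&(hsv[:,:,0]>5)).astype(np.uint8)
for ct in cv2.findContours(m,0,2)[0]:
    if cv2.contourArea(ct)>300: 
        q=cv2.minAreaRect(ct); print(np.round(q[0]),np.round(q[1]),q[2]); print(np.round(onplane(d,cv2.boxPoints(q),.07),3).tolist())
E
```

```text
[ 81. 318.] [108.  89.] 17.795988082885742
[[0.36, 0.791, 0.07], [0.57, 0.733, 0.07], [0.489, 0.472, 0.07], [0.28, 0.533, 0.07]]
[501. 248.] [55. 42.] 77.27564239501953
[[0.658, -0.353, 0.07], [0.682, -0.457, 0.07], [0.545, -0.485, 0.07], [0.522, -0.382, 0.07]]
[261. 238.] [53. 34.] 79.04593658447266
[[0.683, 0.242, 0.07], [0.7, 0.157, 0.07], [0.568, 0.13, 0.07], [0.552, 0.215, 0.07]]
[395. 239.] [42. 64.] 14.743562698364258
[[0.557, -0.081, 0.07], [0.716, -0.123, 0.07], [0.689, -0.225, 0.07], [0.531, -0.182, 0.07]]
[569. 175.] [ 87. 108.] 76.29303741455078
[[0.864, -0.438, 0.07], [0.931, -0.708, 0.07], [0.714, -0.752, 0.07], [0.648, -0.485, 0.07]]
[319.  95.] [639.   9.] 0.19825449585914612
[[0.985, 0.864, 0.07], [1.008, 0.865, 0.07], [1.008, -0.783, 0.07], [0.986, -0.782, 0.07]][ WARN:0@0.590] global loadsave.cpp:1063 imwrite_ Unsupported depth image for selected encoder is fallbacked to CV_8U.
```

View pics/crop1.png

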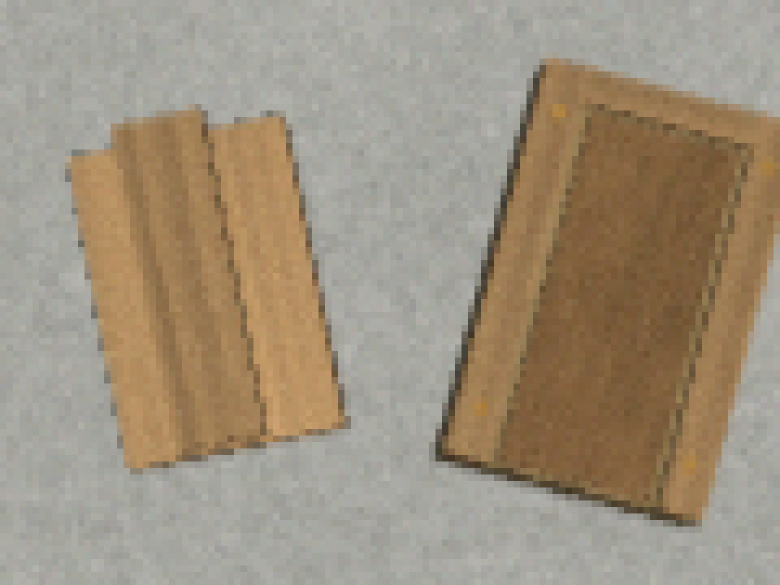

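The crop confirms both choices: the notebook sits in the open-fronted cradle, and the wooden bar is on its foot. Next I work out the move to a hover over the notebook.

```bash
cat >> h.py <<'E'
def target_R(yaw,sgn=1):
    zc=sgn*np.array([np.cos(yaw),np.sin(yaw),0]); x=np.array([0,0,-1.]); return np.c_[x,np.cross(zc,x),zc]
def plan(p,Rt,s=None):
    s=s or r.get_state(); R0=R.from_quat(s["eef_rot"]).as_matrix()
    rv=np.degrees(R.from_matrix(R0.T@Rt).as_rotvec()); d=R0.T@(np.array(p)-s["tool_pos"])*100
    print("turn deg",np.round(rv,2),"shift cm (old frame)",np.round(d,2),"(new frame)",np.round(Rt.T@(np.array(p)-s["tool_pos"])*100,2), "clock",round(s["clock"],2))
E
python3 - <<'E'
from h import *
s=r.get_state(); print(np.round(R.from_quat(s["eef_rot"]).as_matrix(),3))
for sg in(1,-1): plan([.64,-.157,.2],target_R(np.radians(-14.8),sg))
E
```

```text
[[-0.     0.29  -0.957]
 [ 0.001 -0.957 -0.29 ]
 [-1.    -0.001  0.   ]]
turn deg [-1.4836e+02 -8.0000e-02  3.0000e-02] shift cm (old frame) [  4.95 -28.9  -56.72] (new frame) [ 4.92 54.35 33.13] clock 0.2
turn deg [3.164e+01 2.000e-02 6.000e-02] shift cm (old frame) [  4.95 -28.9  -56.72] (new frame) [  4.92 -54.35 -33.13] clock 0.2
```

{"name": "drive_tool", "arguments": {"deltas": [[[6.33, 0, 0], [0, 0, 0], 1.0], [[6.33, 0, 0], [0, 0, 0], 1.0], [[6.33, 0, 0], [0, 0, 0], 1.0], [[6.33, 0, 0], [0, 0, 0], 1.0], [[6.33, 0, 0], [0, 0, 0], 1.0], [[0, 0, 0], [0.2, -2.0, -1.2], 1.0], [[0, 0, 0], [0.25, -2.9, -1.8], 1.0], [[0, 0, 0], [0.25, -2.9, -1.8], 1.0], [[0, 0, 0], [0.25, -2.9, -1.8], 1.0], [[0, 0, 0], [0.25, -2.9, -1.8], 1.0], [[0, 0, 0], [0.25, -2.9, -1.8], 1.0], [[0, 0, 0], [0.25, -2.9, -1.8], 1.0]], "force": 15}}

```text
clock: 1.2
tool_pos: [0.3476, -0.44, 0.2326]
eef_rot: [-0.701, 0.091, 0.701, 0.091]
contact_force: [0.8, -0.6, -0.1]
opening: 0.125
```

{"name": "drive_tool", "arguments": {"deltas": [[[0, 0, 0], [0.25, -2.9, -1.8], 1.0], [[0, 0, 0], [0.25, -2.9, -1.8], 1.0], [[0, 0, 0], [0.25, -2.9, -1.8], 1.0], [[0, 0, 0], [0.25, -2.9, -1.8], 1.0], [[0, 0, 0], [0.25, -2.9, -1.8], 1.0], [[0, 0, 0], [0.25, -2.9, -1.8], 1.0], [[0, 0, 0], [0.25, -2.9, -1.8], 1.0], [[0, 0, 0], [0.25, -2.9, -1.8], 1.0], [[0, 0, 0], [0.25, -2.9, -1.8], 1.0], [[0, 0, 0], [0.25, -2.9, -1.8], 1.0], [[0, 0, 0], [0.25, -2.9, -1.8], 1.0], [[0, 0, 0], [0.2, -2.0, -1.2], 1.0]]}}

```text
clock: 2.2
tool_pos: [0.6387, -0.1633, 0.2027]
eef_rot: [0.702, -0.089, -0.701, -0.091]
contact_force: [-0.0, 1.0, -0.2]
opening: 0.116
```

```bash
python3 - <<'E'
from h import *
s=r.get_state(); d=r.snapshot("wrist"); cv2.imwrite("pics/w1.png",d["color"][:,:,::-1])
print(s["clock"],np.round(s["tool_pos"],4),np.round(s["q"],2),np.round(s["qd"],2),s["opening"],np.round(s["contact_force"],1)); plan([.64,-.157,.2],target_R(np.radians(-14.8),-1),s)
E
```

```text
2.2 [ 0.6387 -0.1633  0.2027] [ 0.15  0.79  0.06  1.51 -0.06  0.85 -1.6 ] [-0.35  0.21  0.06 -0.43 -0.03  0.24 -0.31] 0.11630561857461386 [-0.   1.  -0.2]
turn deg [ 0.19 -0.03  0.13] shift cm (old frame) [ 0.28 -0.64  0.03] (new frame) [ 0.27 -0.64  0.04] clock 2.2
```

View pics/w1.png

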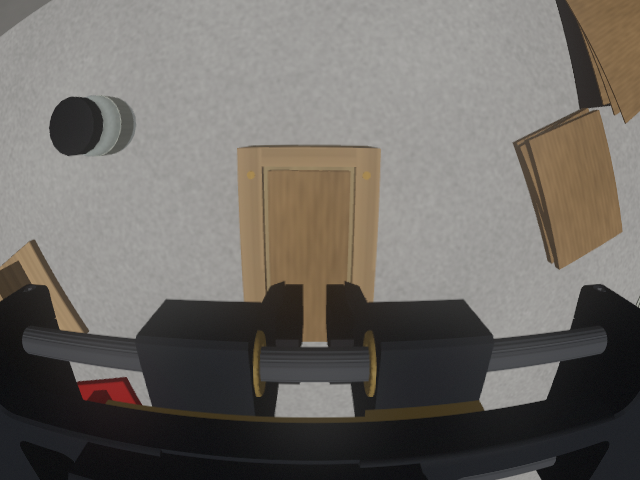

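The wrist view shows the notebook's back end at (268..352,170), the cradle's back edge at (238..380,148), and the fingers over the middle of the notebook at about y=300. I'll cast these onto z=0.07.

```bash
python3 - <<'E'
from h import *
s=r.get_state(); d=r.snapshot("wrist"); s=r.get_state()
g=cv2.cvtColor(d["color"],cv2.COLOR_RGB2GRAY).astype(int); sat=cv2.cvtColor(d["color"],cv2.COLOR_RGB2HSV)[:,:,1]
print("sat row 220:",np.where(sat[220,200:400]>60)[0][[0,-1]]+200)
names=["bl","br","nbl","nbr"]
for v in(165,200,230,260,285):
    w=np.where(sat[v,200:420]>60)[0]+200; L,Rr=w[0],w[-1]
    row=g[v,L:Rr+1]
    gl=L+8+np.argmin(row[8:34]); gr=Rr-8-np.argmin(row[::-1][8:34])
    P=wrist_plane(d,s,[[L,v],[Rr+1,v],[gl,v],[gr,v]],.07); print(v,L,gl,gr,Rr,np.round(P[:,:2],4).tolist(),"mid",np.round((P[0]+P[1])[:2]/2,4),"w",round(np.linalg.norm(P[1]-P[0])*1000,1))
for u in(285,310,335):
    col=sat[:,u]; t=np.where(col[100:250]>60)[0][0]+100; n=t+10+np.argmin(g[t+10:t+36,u]); P=wrist_plane(d,s,[[u,t],[u,n]],.07)
    print(u,t,n,np.round(P[:,:2],4).tolist())
print(np.round(s["tool_pos"],4))
plan([.64,-.157,.2],target_R(np.radians(-14.8),-1),s)
E
```

```text
sat row 220: [248 385]
165 246 264 380 388 [[0.7004, -0.1254], [0.6749, -0.2258], [0.6969, -0.1381], [0.6764, -0.2193]] mid [ 0.6877 -0.1756] w 103.6
200 247 271 362 386 [[0.6754, -0.1189], [0.65, -0.2188], [0.6708, -0.1362], [0.6544, -0.2007]] mid [ 0.6627 -0.1688] w 103.1
230 248 272 361 385 [[0.6533, -0.113], [0.6278, -0.2134], [0.6488, -0.1307], [0.6324, -0.195]] mid [ 0.6405 -0.1632] w 103.6
260 249 272 360 383 [[0.6303, -0.1067], [0.6048, -0.2073], [0.626, -0.1241], [0.6095, -0.1892]] mid [ 0.6176 -0.157 ] w 103.8
285 250 282 353 381 [[0.6102, -0.1011], [0.5846, -0.2018], [0.6043, -0.1258], [0.5906, -0.1796]] mid [ 0.5974 -0.1515] w 103.9
285 148 173 [[0.7048, -0.156], [0.6873, -0.1513]]
310 148 173 [[0.7002, -0.1732], [0.6828, -0.1687]]
335 148 173 [[0.6959, -0.1905], [0.6784, -0.1861]]
[ 0.6396 -0.1609  0.2022]
turn deg [ 0.45 -0.04  0.26] shift cm (old frame) [ 0.23 -0.39  0.05] (new frame) [ 0.22 -0.39  0.06] clock 2.3
```

{"name": "drive_tool", "arguments": {"deltas": [[[0.4, 0, 0.2], [1.0, 0, 0.1], 1.0], [[0, 0, 0], [1.0, 0, 0], 1.0], [[0, 0, 0], [1.0, 0, 0], 1.0], [[0, 0, 0], [1.0, 0, 0], 1.0], [[0, 0, 0], [1.0, 0, 0], 1.0], [[0, 0, 0], [0.8, 0, 0], 1.0], [[0, 0, 0], [0, 0, 0], 1.0], [[0, 0, 0], [0, 0, 0], 1.0], [[0, 0, 0], [0, 0, 0], 1.0]]}}

```text
clock: 3.05
tool_pos: [0.6356, -0.1674, 0.1455]
eef_rot: [0.701, -0.095, -0.701, -0.092]
contact_force: [-0.3, 0.1, -0.2]
opening: 0.112
```

```bash
cat > m.py <<'E'
from h import *
s=r.get_state(); d=r.snapshot("wrist"); cv2.imwrite("pics/w2.png",d["color"][:,:,::-1]); print(np.round(s["qd"],3),s["clock"])
g=cv2.cvtColor(d["color"],cv2.COLOR_RGB2GRAY).astype(int); sat=cv2.cvtColor(d["color"],cv2.COLOR_RGB2HSV)[:,:,1]
A=[];t0=np.where(sat[30:280,300]>60)[0][0]+30
for v in range(t0+40,270,15):
    w=np.where(sat[v,180:450]>60)[0]+180; P=wrist_plane(d,s,[[w[0],v],[w[-1]+1,v]],.07)
    A.append((P[0]+P[1])[:2]/2); print(v,w[0],w[-1],np.round(A[-1],4),round(np.linalg.norm(P[1]-P[0])*1000,1))
A=np.array(A); dirn=np.linalg.svd(A-A.mean(0))[2][0]; dirn*=np.sign(dirn[0]); c=A.mean(0)
print("yaw",np.degrees(np.arctan2(*dirn[::-1])))
for u in(290,310,330):
    t=np.where(sat[30:250,u]>60)[0][0]+30; n=t+10+np.argmin(g[t+10:t+50,u]); P=wrist_plane(d,s,[[u,t],[u,n]],.07)[:,:2]
    print("back edge mid",np.round(c+dirn*((P[0]-c)@dirn),4),"nb back dist mm",(P[0]-P[1])@dirn*1000)
print("tcp",np.round(s["tool_pos"],4),s["contact_force"].round(2) if hasattr(s["contact_force"],"round") else s["contact_force"])
E
python3 m.py
```

```text
[-0.001 -0.008  0.    -0.006 -0.001  0.002 -0.001] 3.05
185 209 386 [ 0.6798 -0.1702] 103.3
200 210 385 [ 0.6713 -0.1678] 102.9
215 211 385 [ 0.6625 -0.1656] 103.2
230 212 384 [ 0.6537 -0.1631] 103.1
245 213 383 [ 0.6448 -0.1606] 103.0
260 214 383 [ 0.6355 -0.1583] 103.7
yaw -15.085452918707546
back edge mid [ 0.7013 -0.1759] nb back dist mm 17.639873384175488
back edge mid [ 0.7012 -0.1759] nb back dist mm 17.620809064164572
back edge mid [ 0.7012 -0.1759] nb back dist mm 17.633962650626675
tcp [ 0.6356 -0.1674  0.1455] [-0.32  0.07 -0.2 ]
```

```bash
python3 - <<'E'
from h import *
plan([.636,-.1574,.090],target_R(np.radians(-15),-1))
E
```

```text
turn deg [-0.22 -0.08 -0.2 ] shift cm (old frame) [ 5.58 -0.99  0.25] (new frame) [ 5.58 -0.97  0.24] clock 3.1
```

{"name": "drive_tool", "arguments": {"deltas": [[[-0.2, 0, -0.2], [0.5, -0.4, 0.1], 1.0], [[0, 0, 0], [0.8, -0.4, 0.1], 1.0], [[0, 0, 0], [1.0, -0.2, 0], 1.0], [[0, 0, 0], [1.0, 0, 0], 1.0], [[0, 0, 0], [0.8, 0, 0], 1.0], [[0, 0, 0], [0.5, 0, 0], 1.0], [[0, 0, 0], [0.4, 0, 0], 1.0], [[0, 0, 0], [0.3, 0, 0], 1.0], [[0, 0, 0], [0.2, 0, 0], 1.0], [[0, 0, 0], [0, 0, 0], 1.0], [[0, 0, 0], [0, 0, 0], 1.0], [[0, 0, 0], [0, 0, 0], 1.0]]}}

```text
clock: 4.1
tool_pos: [0.6363, -0.1572, 0.0906]
eef_rot: [0.701, -0.092, -0.701, -0.092]
contact_force: [0.6, -0.1, -0.5]
opening: 0.116
```

```bash
python3 - <<'E'
from h import *
plan([.636,-.1574,.081],target_R(np.radians(-15),-1)); print(r.get_state()["contact_force"])
E
```

```text
turn deg [-0.02 -0.05 -0.  ] shift cm (old frame) [0.96 0.03 0.03] (new frame) [0.96 0.03 0.02] clock 4.1
[ 0.58837408 -0.13471346 -0.47084622]
```

{"name": "drive_tool", "arguments": {"deltas": [[[0, 0, 0], [0.1, 0, 0], 1.0], [[0, 0, 0], [0.1, 0, 0], 1.0], [[0, 0, 0], [0.1, 0, 0], 1.0], [[0, 0, 0], [0.1, 0, 0], 1.0], [[0, 0, 0], [0.04, 0, 0], 1.0], [[0, 0, 0], [0.04, 0, 0], 1.0], [[0, 0, 0], [0.04, 0, 0], 1.0], [[0, 0, 0], [0.04, 0, 0], 1.0], [[0, 0, 0], [0.04, 0, 0], 1.0], [[0, 0, 0], [0.04, 0, 0], 1.0], [[0, 0, 0], [0.04, 0, 0], 1.0], [[0, 0, 0], [0.04, 0, 0], 1.0]]}}

```text
clock: 5.1
tool_pos: [0.636, -0.1571, 0.083]
eef_rot: [0.701, -0.092, -0.701, -0.092]
contact_force: [0.4, 0.1, 0.3]
opening: 0.112
```

{"name": "drive_tool", "arguments": {"deltas": [[[0, 0, 0], [0.04, 0, 0], 1.0], [[0, 0, 0], [0.04, 0, 0], 1.0], [[0, 0, 0], [0.04, 0, 0], 1.0], [[0, 0, 0], [0.03, 0, 0], 1.0], [[0, 0, 0], [0.03, 0, 0], 1.0], [[0, 0, 0], [0, 0, 0], 1.0]]}}

```text
clock: 5.6
tool_pos: [0.636, -0.1571, 0.0816]
eef_rot: [0.701, -0.092, -0.701, -0.092]
contact_force: [-1.3, 1.4, 3.3]
opening: 0.115
```

{"name": "drive_tool", "arguments": {"deltas": [[[0, 0, 0], [0.02, 0, 0], 1.0], [[0, 0, 0], [0.02, 0, 0], 1.0], [[0, 0, 0], [0, 0, 0], 1.0], [[0, 0, 0], [0, 0, 0], 1.0]]}}

```text
clock: 5.93
tool_pos: [0.636, -0.1571, 0.0816]
eef_rot: [0.701, -0.092, -0.701, -0.092]
contact_force: [-2.8, -0.1, 6.4]
opening: 0.114
```

{"name": "drive_tool", "arguments": {"deltas": [[[0, 0, 0], [0.02, 0, 0], 1.0], [[0, 0, 0], [0.02, 0, 0], 1.0], [[0, 0, 0], [0.01, 0, 0.05], 1.0], [[0, 0, 0], [0, 0, 0.1], 1.0], [[0, 0, 0], [0, 0, 0.1], 1.0], [[0, 0, 0], [0, 0, 0.1], 1.0], [[0, 0, 0], [0, 0, 0.1], 1.0]]}}

```text
clock: 6.52
tool_pos: [0.6339, -0.1565, 0.0816]
eef_rot: [0.703, -0.093, -0.699, -0.092]
contact_force: [1.8, -0.9, 5.8]
opening: 0.111
```

{"name": "drive_tool", "arguments": {"deltas": [[[0, 0, 0], [0.02, 0, 0.1], 1.0], [[0, 0, 0], [0.02, 0, 0.1], 1.0], [[0, 0, 0], [0.02, 0, 0.1], 1.0], [[0, 0, 0], [0, 0, 0.1], 1.0], [[0, 0, 0], [0, 0, 0.1], 1.0], [[0, 0, 0], [0, 0, 0.1], 1.0], [[0, 0, 0], [0, 0, 0.1], 1.0], [[0, 0, 0], [0, 0, 0.1], 1.0]]}}

```text
clock: 7.18
tool_pos: [0.6271, -0.1547, 0.0815]
eef_rot: [0.704, -0.093, -0.698, -0.092]
contact_force: [3.0, -0.1, 7.4]
opening: 0.113
```

```bash
python3 - <<'E'
from h import *
s=r.get_state(); print(s["contact_force"],s["tool_pos"]); plan([.636,-.1574,.081],target_R(np.radians(-15),-1),s)
E
python3 m.py | grep back
```

```text
[ 2.98134586 -0.13554826  7.37407425] [ 0.62712805 -0.15469186  0.08154471]
turn deg [-0.02 -0.43  0.01] shift cm (old frame) [ 0.06  0.03 -0.93] (new frame) [ 0.05  0.03 -0.93] clock 7.18
back edge mid [ 0.7002 -0.1753] nb back dist mm 5.140110963689282
back edge mid [ 0.7001 -0.1753] nb back dist mm 4.738688798260902
back edge mid [ 0.7002 -0.1753] nb back dist mm 5.5309419288978265
```

View pics/w2.png

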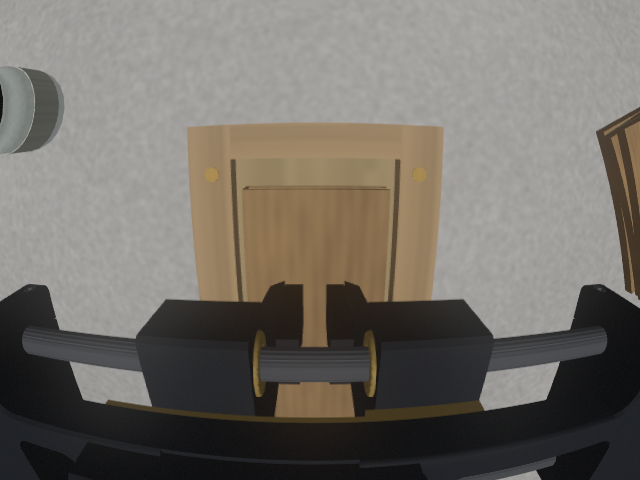

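The notebook is sliding: its back end is now at row 187, and the channel's back wall is at row 158. I'll continue.

{"name": "drive_tool", "arguments": {"deltas": [[[0, 0, 0], [0, 0, 0.15], 1.0], [[0, 0, 0], [0, 0, 0.2], 1.0], [[0, 0, 0], [0, 0, 0.2], 1.0], [[0, 0, 0], [0, 0, 0.2], 1.0], [[0, 0, 0], [0, 0, 0.2], 1.0], [[0, 0, 0], [0, 0, 0.2], 1.0], [[0, 0, 0], [0, 0, 0.2], 1.0], [[0, 0, 0], [0, 0, 0.2], 1.0], [[0, 0, 0], [0, 0, 0.2], 1.0], [[0, 0, 0], [0, 0, 0.2], 1.0], [[0, 0, 0], [0, 0, 0.1], 1.0], [[0, 0, 0], [0, 0, 0], 1.0]]}}

```text
clock: 8.23
tool_pos: [0.6071, -0.1493, 0.0815]
eef_rot: [0.704, -0.093, -0.699, -0.092]
contact_force: [2.6, 0.2, 9.3]
opening: 0.113
```

```bash
cat > m2.py <<'E'
from h import *
s=r.get_state(); d=r.snapshot("wrist"); cv2.imwrite("pics/w3.png",d["color"][:,:,::-1])
g=cv2.cvtColor(d["color"],cv2.COLOR_RGB2GRAY).astype(float); p=g[100:280,290:340].mean(1); e=np.diff(p)
k=np.argsort(-abs(e))[:12]; ax=np.array([np.cos(np.radians(-15)),np.sin(np.radians(-15))]); B=np.array([.7015,-.1755])
for i in sorted(k):
    P=wrist_plane(d,s,[[315,i+100.5]],.07)[0,:2]; print(i+100,round(e[i],1),"dist from cradle back mm",round((B-P)@ax*1000,1))
print(s["tool_pos"],s["contact_force"],"lat",((s["tool_pos"][:2]-B)@[-ax[1],ax[0]])*1000)
E
python3 m2.py
```

```text
100 0.6 dist from cradle back mm 13.2
102 0.7 dist from cradle back mm 14.0
104 -16.6 dist from cradle back mm 14.8
105 -46.6 dist from cradle back mm 15.2
106 7.4 dist from cradle back mm 15.6
107 51.1 dist from cradle back mm 16.0
184 -12.1 dist from cradle back mm 46.5
185 -12.2 dist from cradle back mm 46.9
186 3.7 dist from cradle back mm 47.3
187 -9.6 dist from cradle back mm 47.7
188 -2.9 dist from cradle back mm 48.1
189 17.5 dist from cradle back mm 48.5
[ 0.60713097 -0.1492997   0.08150952] [2.59537922 0.2018275  9.31806306] lat 0.8830475266823866
```

{"name": "drive_tool", "arguments": {"deltas": [[[0, 0, 0], [-0.01, 0, 0.2], 1.0], [[0, 0, 0], [0, 0, 0.25], 1.0], [[0, 0, 0], [0, 0, 0.25], 1.0], [[0, 0, 0], [0, 0, 0.25], 1.0], [[0, 0, 0], [0, 0, 0.25], 1.0], [[0, 0, 0], [0, 0, 0.25], 1.0], [[0, 0, 0], [0, 0, 0.25], 1.0], [[0, 0, 0], [0, 0, 0.25], 1.0], [[0, 0, 0], [0, 0, 0.25], 1.0], [[0, 0, 0], [0, 0, 0.2], 1.0], [[0, 0, 0], [0, 0, 0.1], 1.0], [[0, 0, 0], [0, 0, 0], 1.0]]}}

```text
clock: 9.28
tool_pos: [0.583, -0.1429, 0.0815]
eef_rot: [0.704, -0.093, -0.698, -0.092]
contact_force: [1.8, -0.5, 9.4]
opening: 0.114
```

```bash
python3 m2.py
```

```text
113 -0.3 dist from cradle back mm 43.3
123 -0.3 dist from cradle back mm 47.2
143 -0.3 dist from cradle back mm 55.1
164 -0.3 dist from cradle back mm 63.4
184 -12.1 dist from cradle back mm 71.4
185 -11.2 dist from cradle back mm 71.8
186 4.2 dist from cradle back mm 72.2
187 -8.9 dist from cradle back mm 72.6
188 -2.8 dist from cradle back mm 73.0
189 16.7 dist from cradle back mm 73.4
204 -0.4 dist from cradle back mm 79.5
213 -0.4 dist from cradle back mm 83.2
[ 0.58302307 -0.14285023  0.08152129] [ 1.81933662 -0.47685399  9.42185767] lat 0.8731714566772297
```

{"name": "drive_tool", "arguments": {"deltas": [[[0, 0, 0], [0, 0, 0.1], 1.0], [[0, 0, 0], [0, 0, 0.1], 1.0], [[0, 0, 0], [0, 0, 0.1], 1.0], [[0, 0, 0], [0, 0, 0], 1.0], [[0, 0, 0], [0, 0, 0], 1.0], [[0, 0, 0], [-0.05, 0, 0], 1.0], [[0, 0, 0], [-0.1, 0, 0], 1.0], [[0, 0, 0], [-0.3, 0, 0], 1.0], [[0, 0, 0], [-1.0, 0, 0], 1.0], [[0, 0, 0], [-1.5, 0, 0], 1.0], [[0, 0, 0], [-1.5, 0, 0], 1.0], [[0, 0, 0], [-1.5, 0, 0], 1.0]]}}

```text
clock: 10.33
tool_pos: [0.5765, -0.1412, 0.1402]
eef_rot: [-0.701, 0.092, 0.701, 0.092]
contact_force: [0.1, -0.6, -0.3]
opening: 0.113
```

{"name": "drive_tool", "arguments": {"deltas": [[[0, 0, 0], [-0.5, 0, 0.4], 8.8], [[0, 0, 0], [0, 0, 0.8], 8.8], [[0, 0, 0], [0, 0, 1], 8.8], [[0, 0, 0], [0, 0, 1], 8.8], [[0, 0, 0], [0, 0, 1], 8.8], [[0, 0, 0], [0, 0, 0.6], 8.8], [[0, 0, 0], [0, 0, 0.2], 8.8], [[0, 0, 0], [0, 0, 0], 8.8], [[0, 0, 0], [0, 0, 0], 8.8], [[0, 0, 0], [0, 0, 0], 8.8]]}}

```text
clock: 11.17
tool_pos: [0.5294, -0.1284, 0.1442]
eef_rot: [0.701, -0.092, -0.701, -0.092]
contact_force: [-0.4, 0.2, 0.1]
opening: 0.845
```

```bash
python3 - <<'E'
from h import *
s=r.get_state(); d=r.snapshot("wrist"); cv2.imwrite("pics/w4.png",d["color"][:,:,::-1]); print(s["opening"],s["tool_pos"],np.round(s["qd"],3))
plan([.5305,-.1297,.15],target_R(np.radians(-15),-1),s)
E
```

```text
0.8454150622123734 [ 0.52935955 -0.12840162  0.14421942] [-0.002  0.     0.001 -0.001  0.001  0.002  0.001]
turn deg [-0.01 -0.04  0.  ] shift cm (old frame) [-0.58  0.1  -0.14] (new frame) [-0.58  0.1  -0.14] clock 11.17
```

View pics/w4.png

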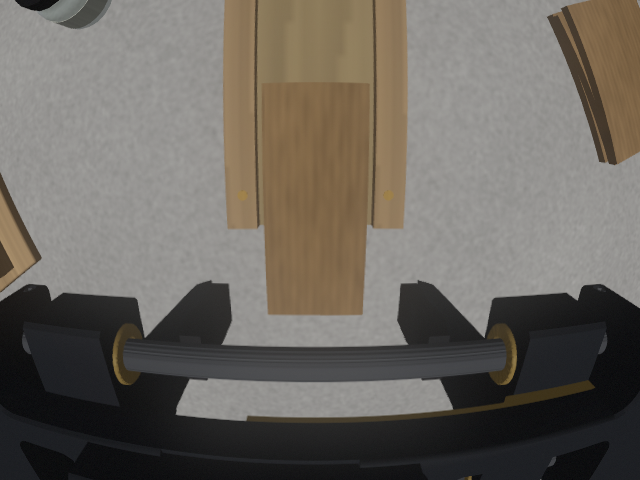

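The notebook overhangs well: its front end is at (268..363,314), its back end at row 83 and the strips' front ends at row 228. I'll measure these.

```bash
python3 - <<'E'
from h import *
s=r.get_state(); d=r.snapshot("wrist")
P=wrist_plane(d,s,[[268,314],[363,314],[263,83],[370,83],[229,228],[404,228]],.07)[:,:2]
a=np.radians(-15);ax=np.array([np.cos(a),np.sin(a)]);ay=np.array([-ax[1],ax[0]]); t=s["tool_pos"][:2]
for p,n in zip(P,["fl","fr","bl","br","cl","cr"]): print(n,np.round(p,4),"ahead of TCP mm",np.round([(p-t)@ax*1000,(p-t)@ay*1000],1))
E
```

```text
fl [ 0.4998 -0.0908] ahead of TCP mm [-38.3  28.7]
fr [ 0.4842 -0.1489] ahead of TCP mm [-38.3 -31.4]
bl [ 0.6342 -0.1277] ahead of TCP mm [101.1  27.9]
br [ 0.6189 -0.185 ] ahead of TCP mm [101.2 -31.5]
cl [ 0.5595 -0.085 ] ahead of TCP mm [17.9 49.8]
cr [ 0.5327 -0.1848] ahead of TCP mm [ 17.9 -53.6]
```

{"name": "drive_tool", "arguments": {"deltas": [[[0, 0, 0], [0.5, 0.15, 0], 8.8], [[0, 0, 0], [1.0, 0, 0], 8.8], [[0, 0, 0], [1.0, 0, 0], 8.8], [[0, 0, 0], [1.0, 0, 0], 8.8], [[0, 0, 0], [1.0, 0, 0], 8.8], [[0, 0, 0], [1.0, 0, 0], 8.8], [[0, 0, 0], [1.0, 0, 0], 8.8], [[0, 0, 0], [0.8, 0, 0], 8.8], [[0, 0, 0], [0.7, 0, 0], 8.8], [[0, 0, 0], [0.4, 0, 0], 8.8], [[0, 0, 0], [0.3, 0, 0], 8.8], [[0, 0, 0], [0, 0, 0], 8.8]]}}

```text
clock: 12.27
tool_pos: [0.5282, -0.1297, 0.0569]
eef_rot: [-0.701, 0.092, 0.701, 0.092]
contact_force: [0.3, -0.2, -0.4]
opening: 0.998
```

{"name": "drive_tool", "arguments": {"deltas": [[[0, 0, 0], [0, 0, 0], 7.0], [[0, 0, 0], [0, 0, 0], 6.5], [[0, 0, 0], [0, 0, 0], 6.2], [[0, 0, 0], [0, 0, 0], 6.0], [[0, 0, 0], [0, 0, 0], 5.8], [[0, 0, 0], [0, 0, 0], 5.5], [[0, 0, 0], [0, 0, 0], 5.5], [[0, 0, 0], [0, 0, 0], 5.5], [[0, 0, 0], [0, 0, 0], 5.5]], "force": 20}}

```text
clock: 13.02
tool_pos: [0.5286, -0.1298, 0.0575]
eef_rot: [0.701, -0.092, -0.701, -0.092]
contact_force: [-0.3, -0.0, 2.5]
opening: 0.677
```

{"name": "drive_tool", "arguments": {"deltas": [[[0, 0, 0], [0, 0, 0], 5.0], [[0, 0, 0], [0, 0, 0], 5.0], [[0, 0, 0], [-0.1, 0, 0], 5.0], [[0, 0, 0], [-0.2, 0, 0], 5.0], [[0, 0, 0], [-0.4, 0, 0], 5.0], [[0, 0, 0], [-0.6, 0, 0], 5.0], [[0, 0, 0], [-1.0, 0, 0], 5.0], [[0, 0, 0], [-1.0, 0, 0], 5.0], [[0, 0, 0], [-1.0, 0, 0], 5.0], [[0, 0, 0], [-1.0, 0, 0], 5.0], [[0, 0, 0], [-1.0, 0, 0], 5.0], [[0, 0, 0], [-1.0, 0, 0], 5.0]], "force": 30}}

```text
clock: 14.02
tool_pos: [0.5285, -0.1298, 0.1316]
eef_rot: [0.701, -0.092, -0.701, -0.092]
contact_force: [-0.1, 0.6, -0.6]
opening: 0.673
```

```bash
python3 - <<'E'
from h import *
s=r.get_state(); d=r.snapshot("wrist"); c=d["color"][:,:,::-1]; t=r.snapshot("top")["color"][:,:,::-1]
sc=r.snapshot("scene")["color"][:,:,::-1]
cv2.imwrite("pics/w5.png",np.hstack([cv2.resize(c,(400,300)),cv2.resize(sc[120:345,200:500],(400,300))]))
cv2.imwrite("pics/w5f.png",c); print(s["opening"],s["tool_pos"],s["contact_force"],s["moment"])
E
```

```text
0.6726306505634473 [ 0.52849173 -0.12980172  0.13164006] [-0.11721389  0.62657829 -0.56260208] [ 0.0004753   0.00057666 -0.00313828]
```

View pics/w5.png

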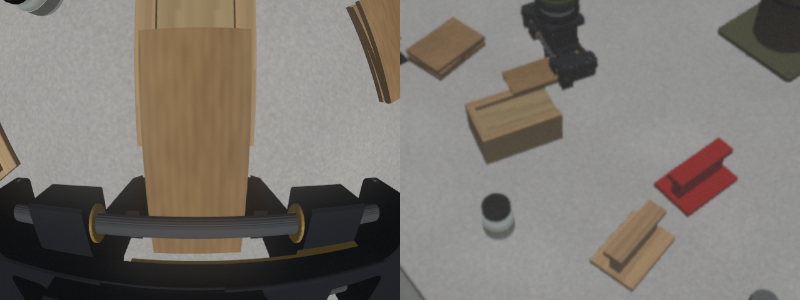

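The notebook is held level and clear of the cradle. Next I move to a pose beside the stand, so the wrist camera can see the bar without the notebook in the way.

```bash
python3 - <<'E'
from h import *
d=r.snapshot("top"); q=np.array([[112,125],[200,108],[268,435],[182,455]])/6.5+[230,195]
P=onplane(d,q,.07)[:,:2]; print(np.round(P,4).tolist(),P.mean(0)); print("len",np.linalg.norm(P[1]-P[2]),"w",np.linalg.norm(P[0]-P[1]),"yaw",np.degrees(np.arctan2(*(P[0]+P[1]-P[2]-P[3])[::-1])))
plan([.615,.067,.22],target_R(np.radians(12),-1))
E
```

```text
[[0.6855, 0.2216], [0.6923, 0.1874], [0.565, 0.1592], [0.5571, 0.1924]] [0.62497171 0.19016771]
len 0.13039941063002547 w 0.03485933542327733 yaw 12.643707274055112
turn deg [-2.701e+01 -4.000e-02 -1.000e-02] shift cm (old frame) [ -8.94 -21.25  -3.26] (new frame) [ -8.94 -17.45 -12.55] clock 14.22
```

{"name": "drive_tool", "arguments": {"deltas": "[[[0, 0, 0], [-0.8, 0, 0], 5.0], [[-2, 0, 0], [-1.6, 0, 0], 5.0], [[-3, 0, 0], [-1.6, 0, 0], [5.0][0]], [[-4, 0, 0], [-1.6, 0, 0], 5.0], [[-4, 0, 0], [-1.6, 0, 0], 5.0], [[-4, 0, 0], [-1.0, 0, 0], 5.0], [[-4, 0, 0], [-0.7, 0, 0], 5.0], [[-3, 0, 0], [0, 0, 0], 5.0], [[-2, 0, 0], [0, 0, 0], 5.0], [[-1, 0, 0], [0, -0.5, -0.4], 5.0], [[0, 0, 0], [0, -1.0, -0.7], 5.0], [[0, 0, 0], [0, -1.6, -1.1], 5.0]]"}}

```text
drive_tool: Invalid argument: deltas='[[[0, 0, 0], [-0.8, 0, 0], 5.0], [[-2, 0, 0], [-1.6, 0, 0], 5.0], [[-3, 0, 0], [-1.6, 0, 0], [5.0][0]], [[-4, 0, 0], [-1.6, 0, 0], 5.0], [[-4, 0, 0], [-1.6, 0, 0], 5.0], [[-4, 0, 0], [-1.0, 0, 0], 5....(403 chars total, truncated) is not valid JSON
```

{"name": "drive_tool", "arguments": {"deltas": [[[0, 0, 0], [0, -2.0, -1.5], 5.0], [[0, 0, 0], [0, -2.0, -1.5], 5.0], [[0, 0, 0], [0, -2.0, -1.5], 5.0], [[0, 0, 0], [0, -2.0, -1.5], 5.0], [[0, 0, 0], [0, -2.0, -1.5], 5.0], [[0, 0, 0], [0, -1.8, -1.3], 5.0], [[0, 0, 0], [0, -1.5, -0.9], 5.0], [[0, 0, 0], [0, -0.7, -0.5], 5.0], [[0, 0, 0], [0, -0.3, -0.2], 5.0], [[0, 0, 0], [0, 0, 0], 5.0], [[0, 0, 0], [0, 0, 0], 5.0], [[0, 0, 0], [0, 0, 0], 5.0]]}}

```text
clock: 15.22
tool_pos: [0.6648, -0.0203, 0.1301]
eef_rot: [-0.701, 0.093, 0.701, 0.093]
contact_force: [-0.1, 1.0, -1.9]
opening: 0.672
```

A typo got the first of those two calls refused, so the second ran in the old frame. At z=0.13 the path stayed clear of everything and the forces are near zero, so I'll replan from here.

```bash
python3 - <<'E'
from h import *
print(r.get_state()["contact_force"]); plan([.615,.067,.22],target_R(np.radians(12.5),-1))
E
```

```text
[-0.06954866  1.02713742 -1.9327273 ]
turn deg [-27.62   0.08  -0.07] shift cm (old frame) [-8.99 -7.11  7.1 ] (new frame) [-8.99 -9.6   2.98] clock 15.22
```

{"name": "drive_tool", "arguments": {"deltas": [[[0, 0, 0], [-0.8, 0, 0], 5.0], [[-2, 0, 0], [-1.6, 0, 0], 5.0], [[-3, 0, 0], [-1.6, 0, 0], 5.0], [[-4, 0, 0], [-1.6, 0, 0], 5.0], [[-4, 0, 0], [-1.6, 0, 0], 5.0], [[-4, 0, 0], [-1.0, 0, 0], 5.0], [[-4, 0, 0], [-0.8, 0, 0], 5.0], [[-3, 0, 0], [0, 0, 0], 5.0], [[-2.6, 0, 0], [0, 0, 0], 5.0], [[-1, 0, 0], [0, -0.5, 0.2], 5.0], [[0, 0, 0], [0, -1.0, 0.3], 5.0], [[0, 0, 0], [0, -1.6, 0.5], 5.0]]}}

```text
clock: 16.22
tool_pos: [0.6491, 0.0082, 0.2205]
eef_rot: [0.703, 0.076, -0.703, 0.076]
contact_force: [-0.6, 1.3, -1.0]
opening: 0.674
```

{"name": "drive_tool", "arguments": {"deltas": [[[0, 0, 0], [0, -1.6, 0.5], 5.0], [[0, 0, 0], [0, -1.6, 0.5], 5.0], [[0, 0, 0], [0, -1.6, 0.5], 5.0], [[0, 0, 0], [0, -1.0, 0.3], 5.0], [[0, 0, 0], [0, -0.5, 0.2], 5.0], [[0, 0, 0], [0, -0.2, 0], 5.0], [[0, 0, 0], [0, 0, 0], 5.0], [[0, 0, 0], [0, 0, 0], 5.0], [[0, 0, 0], [0, 0, 0], 5.0]]}}

```text
clock: 16.97
tool_pos: [0.6162, 0.0673, 0.2203]
eef_rot: [0.703, 0.077, -0.703, 0.077]
contact_force: [-0.3, 0.3, -0.5]
opening: 0.673
```

```bash
python3 - <<'E'
from h import *
s=r.get_state(); d=r.snapshot("wrist"); cv2.imwrite("pics/w6.png",d["color"][:,:,::-1]); print(s["opening"],s["tool_pos"],np.round(s["qd"],3),s["contact_force"],s["clock"])
E
```

```text
0.672734668807361 [0.61623993 0.06731786 0.22027544] [ 0.003  0.002 -0.003  0.002 -0.001 -0.002 -0.   ] [-0.33637362  0.32177529 -0.48921112] 16.9667
```

View pics/w6.png

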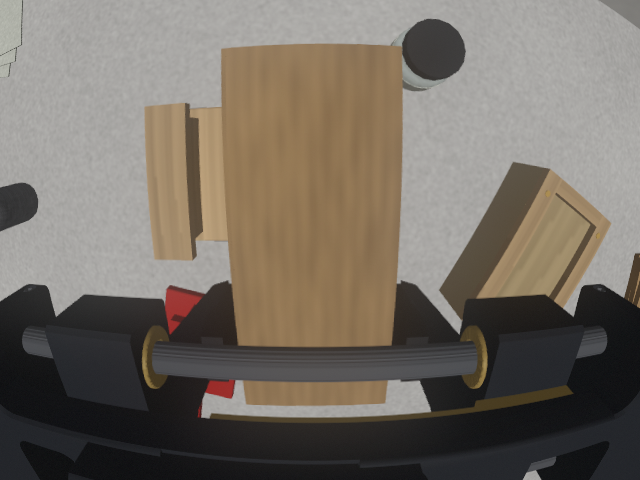

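The bar top's corners are at (145,107), (185,103), (194,259) and (153,260). The held notebook's back end runs from (222,49) to (402,44), and its front end from (245,403) to (386,404). I'll cast both onto their planes.

```bash
python3 - <<'E'
from h import *
s=r.get_state(); d=r.snapshot("wrist")
P=wrist_plane(d,s,[[145,107],[185,103],[194.5,259],[153,260]],.07)[:,:2]; C=P.mean(0)
u=P[0]+P[1]-P[2]-P[3]; yaw=np.degrees(np.arctan2(u[1],u[0]))
print("bar",np.round(P,4).tolist(),C,"yaw",yaw,"L",np.linalg.norm(u)/2,"w",np.linalg.norm(P[0]-P[1]),np.linalg.norm(P[2]-P[3]))
N=wrist_plane(d,s,[[222,49],[402,44],[386,404],[245,403]],s["tool_pos"][2]+.0125); Rt=R.from_quat(s["eef_rot"]).as_matrix()
n=(N-s["tool_pos"])@Rt*1000; print("nb in tool mm",np.round(n,1).tolist(), "mid",n.mean(0))
hs=cv2.cvtColor(d["color"],cv2.COLOR_RGB2HSV)
v=np.array([[x,*d["color"][180,x]] for x in range(140,232,3)]); print(v.tolist())
E
```

```text
bar [[0.6842, 0.2217], [0.6918, 0.1872], [0.5668, 0.1589], [0.5569, 0.1969]] [0.6249239  0.19117875] yaw 11.886657513170272 L 0.12895577038782652 w 0.0353626584427966 0.039237813539766346
nb in tool mm [[-12.5, -30.0, -100.9], [-12.5, 29.4, -102.5], [-12.5, 31.4, 38.3], [-12.5, -29.2, 37.6]] mid [-12.49539531   0.39609942 -31.89287418]
[[140, 167, 165, 162], [143, 168, 165, 162], [146, 168, 162, 155], [149, 163, 139, 108], [152, 156, 134, 104], [155, 152, 130, 100], [158, 169, 144, 111], [161, 167, 142, 109], [164, 164, 140, 108], [167, 159, 136, 105], [170, 159, 135, 103], [173, 163, 138, 106], [176, 172, 147, 112], [179, 170, 145, 111], [182, 166, 142, 108], [185, 166, 141, 108], [188, 91, 76, 59], [191, 90, 75, 57], [194, 90, 75, 57], [197, 91, 75, 57], [200, 142, 119, 90], [203, 186, 159, 122], [206, 183, 156, 120], [209, 180, 154, 116], [212, 175, 148, 114], [215, 177, 151, 115], [218, 182, 155, 118], [221, 176, 150, 114], [224, 157, 130, 95], [227, 149, 122, 87], [230, 151, 124, 89]]
```

```bash
python3 - <<'E'
from h import *
plan([.5937,.1837,.085],target_R(np.radians(12.4),-1))
E
```

```text
turn deg [ 0.1  -0.   -0.03] shift cm (old frame) [ 13.51 -11.83  -0.33] (new frame) [ 13.52 -11.82  -0.31] clock 17.07
```

{"name": "drive_tool", "arguments": {"deltas": [[[0.1, 0, 0], [0, -0.6, -0.1], 5.0], [[0, 0, 0], [0, -1.2, -0.1], 5.0], [[0, 0, 0], [0, -1.6, -0.1], 5.0], [[0, 0, 0], [0, -1.8, 0], 5.0], [[0, 0, 0], [0, -1.8, 0], 5.0], [[0, 0, 0], [0, -1.8, 0], 5.0], [[0, 0, 0], [0, -1.5, 0], 5.0], [[0, 0, 0], [0, -1.0, 0], 5.0], [[0, 0, 0], [0.5, -0.5, 0], 5.0], [[0, 0, 0], [1.0, 0, 0], 5.0], [[0, 0, 0], [1.2, 0, 0], 5.0], [[0, 0, 0], [1.5, 0, 0], 5.0]]}}

```text
clock: 18.07
tool_pos: [0.5937, 0.1832, 0.1776]
eef_rot: [0.703, 0.076, -0.703, 0.077]
contact_force: [-0.0, 0.4, -0.9]
opening: 0.673
```

{"name": "drive_tool", "arguments": {"deltas": [[[0, 0, 0], [1.6, 0, 0], 5.0], [[0, 0, 0], [1.6, 0, 0], 5.0], [[0, 0, 0], [1.6, 0, 0], 5.0], [[0, 0, 0], [1.4, 0, 0], 5.0], [[0, 0, 0], [1.0, 0, 0], 5.0], [[0, 0, 0], [0.7, 0, 0], 5.0], [[0, 0, 0], [0.3, 0, 0], 5.0], [[0, 0, 0], [0, 0, 0], 5.0], [[0, 0, 0], [0, 0, 0], 5.0], [[0, 0, 0], [0, 0, 0], 5.0]]}}

```text
clock: 18.9
tool_pos: [0.5938, 0.1845, 0.0971]
eef_rot: [0.703, 0.077, -0.702, 0.077]
contact_force: [-0.4, 0.0, -0.1]
opening: 0.675
```

```bash
python3 - <<'E'
from h import *
s=r.get_state(); print(s["contact_force"],s["opening"],s["tool_pos"]);plan([.5937,.1837,.07],target_R(np.radians(12.4),-1),s)
d=r.snapshot("wrist"); cv2.imwrite("pics/w7.png",d["color"][:,:,::-1])
E
```

```text
[-0.41943241  0.0303053  -0.0927564 ] 0.6746940748477341 [0.59382871 0.18451512 0.0970553 ]
turn deg [ 0.07 -0.09 -0.  ] shift cm (old frame) [2.71 0.08 0.03] (new frame) [2.71 0.08 0.03] clock 18.9
```

View pics/w7.png

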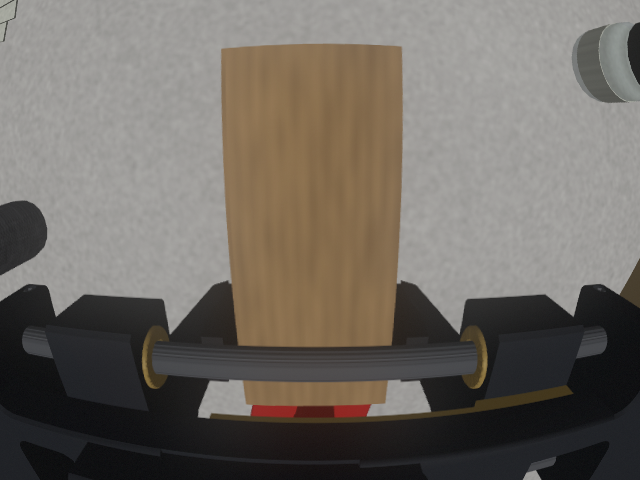

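The notebook is unchanged in the grip and covers the stand. Now a slow touch-down.

{"name": "drive_tool", "arguments": {"deltas": [[[0, 0, 0], [0.3, 0.08, 0], 5.0], [[0, 0, 0], [0.5, 0, 0], 5.0], [[0, 0, 0], [0.5, 0, 0], 5.0], [[0, 0, 0], [0.4, 0, 0], 5.0], [[0, 0, 0], [0.3, 0, 0], 5.0], [[0, 0, 0], [0.2, 0, 0], 5.0], [[0, 0, 0], [0.1, 0, 0], 5.0], [[0, 0, 0], [0.05, 0, 0], 5.0], [[0, 0, 0], [0.04, 0, 0], 5.0], [[0, 0, 0], [0.04, 0, 0], 5.0], [[0, 0, 0], [0.04, 0, 0], 5.0], [[0, 0, 0], [0.04, 0, 0], 5.0]]}}

```text
clock: 19.95
tool_pos: [0.5935, 0.1837, 0.0713]
eef_rot: [0.703, 0.077, -0.703, 0.077]
contact_force: [0.1, -0.6, -1.5]
opening: 0.673
```

{"name": "drive_tool", "arguments": {"deltas": [[[0, 0, 0], [0.04, 0, 0], 5.0], [[0, 0, 0], [0.04, 0, 0], 5.0], [[0, 0, 0], [0.04, 0, 0], 5.0], [[0, 0, 0], [0.04, 0, 0], 5.0], [[0, 0, 0], [0, 0, 0], 5.0], [[0, 0, 0], [0, 0, 0], 5.0]]}}

```text
clock: 20.45
tool_pos: [0.5934, 0.1836, 0.0695]
eef_rot: [-0.703, -0.077, 0.703, -0.077]
contact_force: [-0.2, -0.5, -0.0]
opening: 0.677
```

{"name": "drive_tool", "arguments": {"deltas": [[[0, 0, 0], [0.04, 0, 0], 5.0], [[0, 0, 0], [0.04, 0, 0], 5.0], [[0, 0, 0], [0.04, 0, 0], 5.0], [[0, 0, 0], [0.03, 0, 0], 5.0], [[0, 0, 0], [0, 0, 0], 5.0], [[0, 0, 0], [0, 0, 0], 5.0]]}}

```text
clock: 20.95
tool_pos: [0.5934, 0.1837, 0.0681]
eef_rot: [0.703, 0.077, -0.703, 0.077]
contact_force: [1.0, -0.2, -0.8]
opening: 0.667
```

{"name": "drive_tool", "arguments": {"deltas": [[[0, 0, 0], [0.03, 0, 0], 5.0], [[0, 0, 0], [0.03, 0, 0], 5.0], [[0, 0, 0], [0.02, 0, 0], 5.0], [[0, 0, 0], [0, 0, 0], 5.0], [[0, 0, 0], [0, 0, 0], 5.0]]}}

```text
clock: 21.37
tool_pos: [0.5934, 0.1836, 0.0676]
eef_rot: [0.703, 0.077, -0.703, 0.077]
contact_force: [-0.2, -1.3, 4.5]
opening: 0.672
```

{"name": "drive_tool", "arguments": {"deltas": [[[0, 0, 0], [0, 0, 0], 5.0], [[0, 0, 0], [0, 0, 0], 5.0], [[0, 0, 0], [0, 0, 0], 6.0], [[0, 0, 0], [0, 0, 0], 6.2], [[0, 0, 0], [0, 0, 0], 6.5], [[0, 0, 0], [0, 0, 0], 7.0], [[0, 0, 0], [0, 0, 0], 7.5], [[0, 0, 0], [0, 0, 0], 8.5], [[0, 0, 0], [0, 0, 0], 8.5], [[0, 0, 0], [0, 0, 0], 8.5], [[0, 0, 0], [0, 0, 0], 8.5], [[0, 0, 0], [0, 0, 0], 8.5]], "force": 8}}

```text
clock: 22.37
tool_pos: [0.5934, 0.1837, 0.0673]
eef_rot: [0.703, 0.077, -0.703, 0.077]
contact_force: [0.1, -0.8, 0.6]
opening: 0.962
```

{"name": "drive_tool", "arguments": {"deltas": [[[0, 0, 0], [0, 0, 0], 8.5], [[0, 0, 0], [-0.1, 0, 0], 8.5], [[0, 0, 0], [-0.3, 0, 0], 8.5], [[0, 0, 0], [-0.6, 0, 0], 8.5], [[0, 0, 0], [-1.0, 0, 0], 8.5], [[0, 0, 0], [-1.5, 0, 0], 8.5], [[0, 0, 0], [-1.5, 0, 0], 8.5], [[0, 0, 0], [-1.5, 0, 0], 8.5], [[0, 0, 0], [-1.5, 0, 0], 8.5], [[0, 0, 0], [-1, 0, 0], 8.5], [[0, 0, 0], [0, 0, 0], 8.5], [[0, 0, 0], [0, 0, 0], 8.5]]}}

```text
clock: 23.37
tool_pos: [0.5937, 0.1838, 0.158]
eef_rot: [0.703, 0.077, -0.702, 0.077]
contact_force: [-0.0, -0.2, -0.4]
opening: 0.966
```

```bash
python3 - <<'E'
from h import *
s=r.get_state(); d=r.snapshot("wrist"); w=d["color"][:,:,::-1]; sc=r.snapshot("scene")["color"][:,:,::-1]
cv2.imwrite("pics/w8.png",np.hstack([cv2.resize(w,(400,300)),cv2.resize(sc[210:360,320:520],(400,300),interpolation=3)])); cv2.imwrite("pics/w8f.png",w)
print(s["tool_pos"],s["opening"],s["contact_force"],s["clock"])
# notebook by colour
hs=cv2.cvtColor(d["color"],cv2.COLOR_RGB2HSV); 
for v in (150,200,250): 
    x=np.where(hs[v,200:440,1]>70)[0]+200; print(v,x[0],x[-1],np.round((wrist_plane(d,s,[[x[0],v],[x[-1]+1,v]],.08)).mean(0),4))
E
```

```text
[0.59365709 0.18379519 0.158023  ] 0.9657216705910714 [-0.00385946 -0.23546502 -0.35658097] 23.3667
150 254 371 [0.6549 0.1976 0.08  ]
200 255 369 [0.6263 0.1916 0.08  ]
250 257 367 [0.5964 0.185  0.08  ]
```

View pics/w8.png

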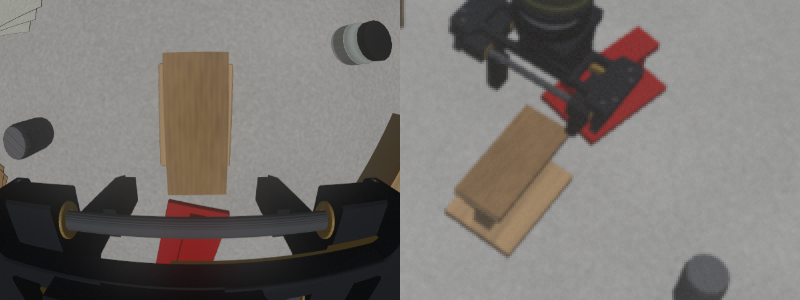

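The notebook lies flat on the stand: 163..228 by 52..194 in the left half-scale view, with foot slivers visible on both sides. I'll check the centring against the foot.

```bash
python3 - <<'E'
from h import *
s=r.get_state(); d=r.snapshot("wrist"); g=cv2.cvtColor(d["color"],cv2.COLOR_RGB2GRAY).astype(int)
a=np.radians(12.4);ax=np.array([np.cos(a),np.sin(a)]);ay=np.array([-ax[1],ax[0]]);C=np.array([.6249,.1905])
S=cv2.cvtColor(d["color"],cv2.COLOR_RGB2HSV)
for v in(150,200,240):
    x=np.where(S[v,200:440,1]>55)[0]+200; m=g[v]; e=np.diff(cv2.GaussianBlur(m.astype(np.float32)[None],(3,1),0)[0])
    l=x[0]+4+np.argmin(e[x[0]+4:x[0]+16]); rr=x[-1]-16+np.argmax(e[x[-1]-16:x[-1]-3])
    F=wrist_plane(d,s,[[x[0],v],[x[-1]+1,v]],.012)[:,:2]; N=wrist_plane(d,s,[[l+1,v],[rr+1,v]],.08)[:,:2]
    print(v,x[0],l,rr,x[-1],"foot lat mm",np.round((F-C)@ay*1000,1),"nb lat",np.round((N-C)@ay*1000,1))
col=np.where(S[30:330,315,1]>55)[0]+30; c2=np.where(S[30:330,257,1]>55)[0]+30
runs=np.split(col,np.where(np.diff(col)>1)[0]+1)[0]
print("nb long",runs[[0,-1]],np.round((wrist_plane(d,s,[[315,runs[0]],[315,runs[-1]+1]],.08)[:,:2]-C)@ax*1000,1),"foot long",c2[[0,-1]],np.round((wrist_plane(d,s,[[257,c2[0]],[257,c2[-1]+1]],.012)[:,:2]-C)@ax*1000,1))
E
```

```text
150 254 260 365 371 foot lat mm [ 44.9 -43.7] nb lat [ 29.8 -29.7]
200 254 262 365 369 foot lat mm [ 45.8 -43.2] nb lat [ 29.3 -30.4]
240 256 263 364 368 foot lat mm [ 45.5 -43.6] nb lat [ 29.5 -30.7]
nb long [ 80 310] [ 69.3 -70.4] foot long [100 263] [ 64.9 -63.5]
```

```bash
python3 -c "
from plant import r
print(r.finish_job())"
```

```text
the job is handed in; nothing more can be done
None
```

The notebook is lying flat and lengthwise on the wooden drying stand, and I handed the job in at about 23.5 s of the 61 s allowed.

- **Slide:** I touched the cover down at about 5 mm/s. I pressed with 6 to 9.5 N and slid it out until 56 mm overhung the cradle's open end.
- **Pinch and lift:** I gripped the two long sides with the jaws 59.6 mm apart and lifted it. The wrist camera showed no slip in the grip.
- **Placing:** It came down on the bar at under 5 mm/s with a 4.5 N contact. I then let go and backed off straight up.
- **Last checks:** The notebook is centred to about 1 to 1.5 mm, both across and along the stand, measured against the stand's foot. The gripper was 9 cm clear with contact force near zero. I did not measure the jar, spool and booklets again afterwards. They looked undisturbed where they came into view, and I felt no unexpected contact.

**What went wrong or disagreed:**
- One move call was refused because of a typo, so the next move ran along the old tool axes. It passed at 0.13 m height without touching anything, and I replanned from there.
- The top and wrist cameras differed by about 1 to 2 mm.
- Estimates of the stand's angle ran from 11.9° to 12.7°; I used 12.4°.

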